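Set the inspection station to backlight

ROBOT

A 6-joint arm with a two-finger parallel gripper is mounted at the origin on the work surface. World frame = base frame: x ahead of the robot, y to its left, z up, the work surface at z = 0. Lengths are in mm, angles in rad, forces in N, time in s.
With the tool pointing down it reaches from about 350 to 850 mm from the base axis. Payload 8.1 kg.
Tool frame: the origin (TCP) lies on the centre line of the jaws, within the pads' length; the fingertips stand 8 mm ahead of it and the grasp point (between the pads) lies 11 mm behind it; z points along the fingers, x is the direction in which the jaws open and shut, and the axes are right-handed (so a half turn about z gives the same grasp; the last joint's range is limited). The gripper opens to 93 mm and grips with 3 to 60 N. Pads are 15 mm wide; open, the fingers measure 128 mm over their backs; the gripper's body (75 mm by 188 mm) begins 65 mm behind the grasp point.
Start: joints at [1.174, 0.13, 1.488, -0, 1.523, -0.085], TCP at [184.042, 571.081, 226.635] pointing down, gripper open.
Joint ranges: [-2.96, 2.96], [-0.89, 2.26], [0.02, 2.5], [-1.34, 4.48], [0, 2.73], [-2.66, 2.66]. Speed limits (rad/s): [2.39, 2.39, 2.79, 3.14, 3.14, 3.14].

INTERFACE

Orientations are given as a 3x3 rotation matrix whose columns are the frame's x, y, z axes.
In Python, from workcell import get_obs, read_camera, sign_off, cut_out, spot_point gives the robot as it stands.
- The arm moves only by the tool send_rows, never from a script. Its argument "deltas" is a list of rows, each a list of 7 numbers: the shift along the tool's x, y, z in mm, then the turn, a rotation vector about the tool's x, y, z in rad, then the closure, from 0 (fully open) to 1 (shut). A call has 1 to 5 rows; each row shifts and turns the commanded pose from where the row before left it, along the tool's axes as they then stand; what a row does not reach is not made up. A row lasts 1/12 s, in which the tool goes at most 41.7 mm and 7.16 degrees, less where a joint would pass 70% of its speed; a pose out of reach is approached as far as the arm can. A call is refused whole if a number of a shift passes 41.7 or a number of a turn 0.125, either way. A call with a gripper value outside its range is refused whole. The fingers move at their own pace and stop on an object; "squeeze" is the grip in N (left out, the last holds). Time passes only in rows, so rows that do not move let the fingers close. It gives the time, the measured TCP pose, the force and the opening at its end, in the units of the state.
- get_obs(): the state, without advancing time (a new reading comes with each control period).
- read_camera(name): name is "side" or "top" or "wrist"; returns a dict with "color" (384x512x3 uint8, blue, green, red), "z_map" (384x512 float32, mm along the optical axis (not along the pixel's ray), 0 where there is no reading), "fx", "fy", "cx", "cy" (pixels), "extrinsics" (4x4, takes a point from camera to world coordinates); the wrist camera has in their place "hand_eye" (4x4, takes a point from camera to tool coordinates, whose origin is the TCP and whose axes are the tool frame's). Camera axes: x right, y down, z forward; pixel columns grow to the right and rows downward; lengths in mm; the calibration is good to about 2 mm. A picture is of the moment at which its call begins: read the wrist's pose just before it.
- sign_off(): hands the job in, once; it reports no verdict.
Trained networks look in a picture, given as the dict that the camera call returned (one of the last four; its "shot" number tells which), for a name from the list of things; names that differ only in an ending like _2 or _b are one class to them, and where a whole thing is asked for, a point or a joint stands for the part that bears it (a point fixed in the world has none). Each returns a list of dicts, best first, with "p" (0 to 1); they miss things now and then, are a little off and sometimes report something else, mostly with a low value. They report only what shows in the picture. A call takes as long as a camera call. They do not tell look-alikes from the thing itself.
- cut_out(target, picture): "pixels" (384x512 bool, what is visible of it) and "position" ([column, row] in pixels, amid what is visible of it).
- spot_point(target, picture): "position" ([column, row] in pixels: a listed point, or the origin of a listed thing).
The state is a dict: "time": time; "q": joint angles; "joint_velocities": joint speeds; "joint_efforts": joint torques, N m; "ee_pos": TCP position; "tool_rot": TCP orientation; "force": force on the tool from outside, world axes, zero at the start; "wrist_torque": the same for the moment, N m; "width": finger opening in mm.
Only numpy, scipy, OpenCV 4.12 (cv2) and the standard library are available. Lean on these libraries where they do the work, as an engineer would, in place of code of your own. Each camera call takes 0.05 s, during which the arm holds its last target. There are 200 camera calls.

TASK

Change the inspection station over to backlighting: with the fingertips, push the tall bar light that stands in the aluminium tray over, away from you along the tray, so that it lies flat on its back in the tray with its white window up; then push the open hinged diffuser frame over it and down until it is fully closed. Only push: grip nothing and do not lift the light, and leave the other things on the table as they are.

Things in the scene. Friction and masses are not known exactly. Their poses are not given: they have to be found in the camera images.
- tray: Aluminium tray fixed to the table, 230 mm long (x) x 130 wide (y). Origin: centre of its underside; z up, +x along the tray away from the robot (turned up to 0.4 rad). Floor 10 mm above the table. Side walls at y = +-52.5 mm, 7 mm thick, tops 50 mm up; far end wall at x = +108 mm, 30 mm up; near lip at x = -108 mm, 16 mm up. The diffuser is hinged along the +y side wall.
- light: Black bar light, loose box 36 mm thick (x) x 60 wide (y) x 110 tall (z), about 0.35 kg. Origin: centre of its foot. White window on its -x face, facing the robot at first. It stands on the tray floor at the robot's end, nearly square to the tray. Pushed near its top towards the tray's +x it tips over its far foot edge, falls by itself past 18 degrees and then lies window up (its x axis down).
- light_centre (a point): Centre of the bar light's body, 55 mm above its foot.
- diffuser (a joint): Angle of the diffuser frame, rad: 0 = closed, level over the tray; 1.57 = upright; starts at 1.75 to 2.05, leaning outwards to the tray's +y side; stop at 2.2. The hinge is stiff by friction (0.13 N m): the frame stays where it is left and must be pushed all the way down (2 to 3 N near its free edge).
- diffuser_hinge (a point): Middle of the diffuser's hinge line, which runs along the tray's x: at tray x = 18 mm, y = 55 mm, 52 mm above the table. 
- diffuser_edge (a point): Middle of the diffuser's free edge. The diffuser is a dark steel frame with a translucent white sheet, 160 mm along the hinge x 105 mm from hinge to free edge x 8 mm thick. Closed, it reaches from the hinge to tray -y, underside 52 mm and top 60 mm above the table. Its outer face when open is its top when closed; the hinge line lies in its inner face.
- syringe_a: Bystander: grey capped syringe standing upright, 32 mm wide at the foot, 88 mm tall; origin at its foot. Leave alone.
- syringe_b: Bystander: a second capped syringe, same size. Leave alone.
- lens: Bystander: black camera lens standing on end, 38 mm diameter, 48 mm tall; origin at its foot. Leave alone.
- spare_light: Bystander: short bar light, 36 x 60 x 60 mm, standing on the table beside the tray; origin at its foot. Leave alone.
- driver: Bystander: screwdriver 170 mm long lying on the table to the robot's right. Leave alone.
- parts_box: Bystander: grey open box 130 x 100 x 45 mm on the robot's left. Leave alone.
- disc: Bystander: steel disc 60 mm diameter, 12 mm high, on the robot's left. Leave alone.
There are look-alikes about, which are no part of the job. What is shaped like the light but brown is not meant.

How it is judged:
By the outcome, as a careful person would: the job done as asked, in the order asked, and still so for the second after the job is handed in, with the robot touching nothing.
It also fails if it takes over 48 s, if anything falls off the work surface, if the arm or the gripper's body presses on something with over 40 N, if the wrist force passes 120 N, or if a joint passes its speed limit or range.

## Working session

There is one attempt and no reset: what is moved stays moved. The work goes in short steps, Python scripts to look and compute and a tool call to move; the robot and the scene stay as the last step left them, time stands still between calls to the robot, and variables do not carry over. Pictures are saved under pics/ and viewed, about 8 in all and at most 12, crops included, and the job is handed in when it is done.

Besides the shell and the picture viewer there is one more tool, called after ">>>" as a command line: name --pt "numbers of a row" for each row, then --argument value for the rest. send_rows: Moves the arm, as the interface text tells. Its arguments: {"type":"object","properties":{"deltas":{"type":"array"},"squeeze":{"type":"number"}},"required":["deltas"]}

```bash
mkdir -p pics
cat > h.py <<'E'
import numpy as np, cv2
from workcell import get_obs, read_camera, sign_off, cut_out, spot_point
def cloud(p):
    z=p["z_map"]; v,u=np.indices(z.shape)
    c=np.stack([(u-p["cx"])/p["fx"]*z,(v-p["cy"])/p["fy"]*z,z],-1)
    T=np.array(p["extrinsics"]); return c@T[:3,:3].T+T[:3,3]
def proj(p,P):
    T=np.linalg.inv(np.array(p["extrinsics"])); c=np.atleast_2d(P)@T[:3,:3].T+T[:3,3]
    return np.c_[c[:,0]/c[:,2]*p["fx"]+p["cx"],c[:,1]/c[:,2]*p["fy"]+p["cy"]]
E
python3 - <<'E'
from h import *
o=get_obs(); print(o)
ims=[]
for n in("top","side"):
    p=read_camera(n); W=cloud(p); im=p["color"].copy()
    print(n,p["fx"],np.round(p["extrinsics"],3).tolist())
    for t in("tray","light","diffuser","spare_light"):
        for d in cut_out(t,p)[:3]:
            m=d["pixels"]&(p["z_map"]>0)
            print(t,round(d["p"],2),np.round(d["position"]),m.sum(),np.percentile(W[m],[3,50,97],axis=0).round(0).tolist() if m.sum() else "", p["color"][m].mean(0).round())
    for t in("tray","light","light_centre","diffuser_hinge","diffuser_edge"):
        for d in spot_point(t,p)[:2]:
            u,v=np.round(d["position"]).astype(int); print(t,round(d["p"],2),u,v,W[v,u].round() if 0<=v<384 and 0<=u<512 else "")
    np.savez(n,W=W,im=im,z=p["z_map"])
    ims.append(im)
cv2.imwrite("pics/1.png",cv2.resize(ims[0],(800,600))); cv2.imwrite("pics/2.png",cv2.resize(ims[1],(800,600)))
E
```

```text
{'time': 0.0, 'q': array([ 1.17357670e+00,  1.31148873e-01,  1.48926988e+00,  2.17467448e-05,
        1.52301493e+00, -8.54162408e-02]), 'joint_velocities': array([-2.32592497e-04,  6.80859565e-04, -2.23836826e-03,  1.52175776e-03,
        3.74120163e-05,  1.15533699e-03]), 'joint_efforts': array([ 2.16897155e-03, -5.59852874e+01, -4.91758204e+01,  7.69187207e-02,
        3.57300346e-02, -1.52395687e-04]), 'ee_pos': array([183.82932867, 570.55975253, 225.599953  ]), 'tool_rot': array([[ 3.06775899e-01,  9.51781494e-01, -7.32243590e-04],
       [ 9.51780011e-01, -3.06776721e-01, -1.68928333e-03],
       [-1.83246390e-03, -1.78703401e-04, -9.99998305e-01]]), 'force': array([-0.12486079,  0.49481134, -0.51601456]), 'wrist_torque': array([-0.03028953, -0.00624826,  0.00915101]), 'width': 92.91763400938773}
top 378.20059465696465 [[-0.006, -0.999, 0.053, 492.72], [-1.0, 0.005, -0.023, 63.29], [0.023, -0.053, -0.998, 1212.371], [0.0, 0.0, 0.0, 1.0]]
tray 0.63 [297. 180.] 3162 [[442.0, -169.0, 7.0], [563.0, -91.0, 14.0], [653.0, -8.0, 146.0]] [86. 85. 82.]
tray 0.18 [301. 204.] 296 [[481.0,
[... 1471 characters left out ...]
.0, 12.0], [496.0, -120.0, 101.0], [518.0, -66.0, 122.0]] [57. 54. 52.]
light 0.58 [233. 199.] 264 [[437.0, 18.0, 8.0], [453.0, 23.0, 85.0], [470.0, 71.0, 113.0]] [65. 77. 97.]
diffuser 0.62 [265. 201.] 953 [[510.0, -57.0, 61.0], [583.0, -27.0, 104.0], [651.0, -3.0, 144.0]] [137. 129. 122.]
spare_light 0.67 [273. 258.] 253 [[527.0, -263.0, 6.0], [548.0, -247.0, 55.0], [574.0, -205.0, 63.0]] [61. 57. 55.]
tray 0.79 260 236 [ 543. -109.   10.]
light 0.9 212 258 [ 355. -201.   32.]
light 0.75 250 236 [ 503. -125.   37.]
light_centre 0.92 211 251 [ 355. -200.   73.]
light_centre 0.76 232 199 [455.  22.  91.]
diffuser_hinge 0.76 266 221 [574. -58.  33.]
diffuser_edge 0.72 270 190 [627. 142.  -4.]
```

View pics/1.png

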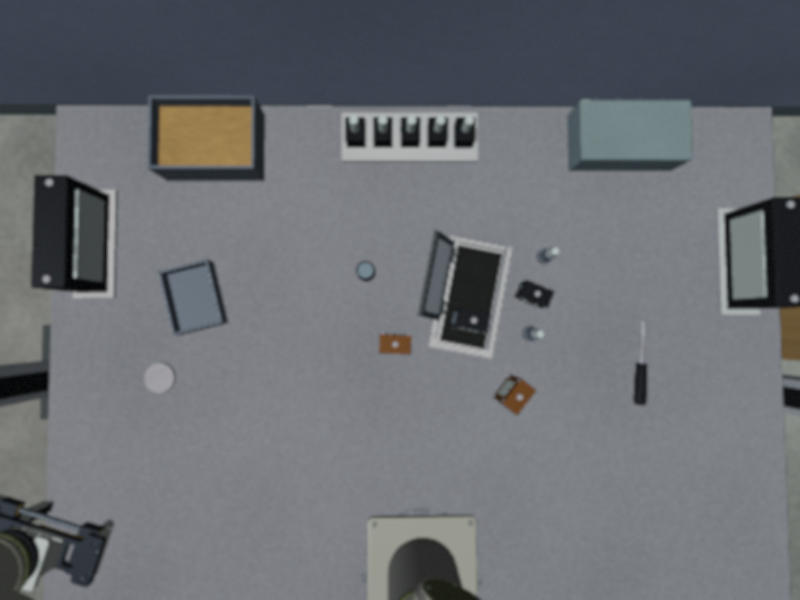

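View pics/2.png

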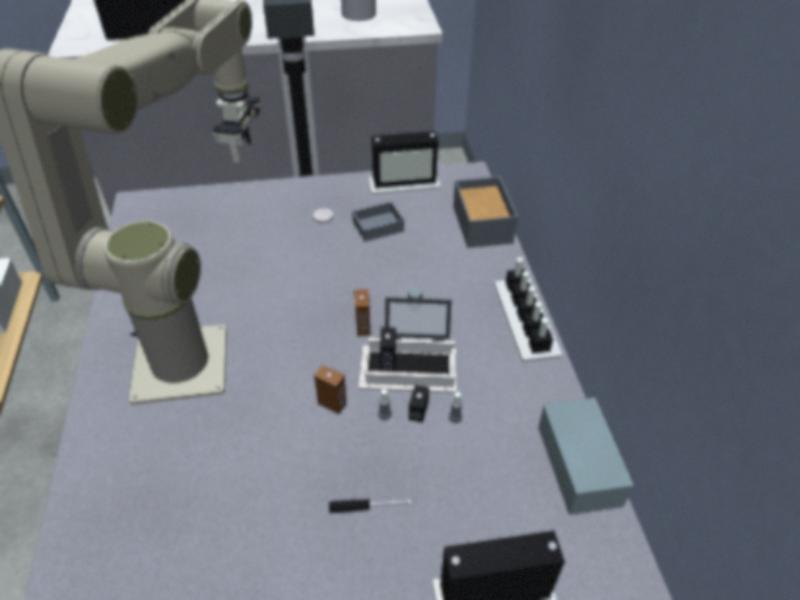

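The top view shows the tray at about (470,297) with the black light standing in it at (473,320). The brown look-alikes are at (395,344) and (515,393), and the open diffuser is at (437,275). The side view agrees with this. Next I fit the tray pose from the height data.

```bash
cat > fit.py <<'E'
from h import *
from scipy.optimize import minimize
def T2(s): 
    c,n=np.cos(s[2]),np.sin(s[2]); return np.array([[c,-n],[n,c]])
def model(L):
    x,y=L[:,0],L[:,1]; h=np.full(len(L),10.)
    h[np.abs(x-108)<3.5]=30; h[np.abs(x+108)<3.5]=16; h[np.abs(np.abs(y)-52.5)<3.5]=50
    h[(np.abs(x)>115)|(np.abs(y)>65)]=0; return h
def fit(W,s0=(548,-100,-.2)):
    P=W.reshape(-1,3); P=P[(np.hypot(P[:,0]-548,P[:,1]+100)<150)&(P[:,2]<56)&(P[:,2]>-6)]
    f=lambda s:np.minimum(np.abs(P[:,2]-model((P[:,:2]-s[:2])@T2(s))),15).mean()
    best=min((minimize(f,np.array(s0)+d,method="Nelder-Mead",options=dict(initial_simplex=np.array(s0)+np.array(d)+np.array([[0,0,0],[10,0,0],[0,10,0],[0,0,.1]]))) for d in np.random.default_rng(0).normal(0,[8,8,.08],(12,3))),key=lambda r:r.fun)
    return best.x,best.fun
E
python3 - <<'E'
from fit import *
D={n:np.load(n+".npz")["W"] for n in("top","side")}
for n in D: print(n,*fit(D[n]))
s,f=fit(np.concatenate([D[n].reshape(-1,3) for n in D])); print("both",s,f)
for n in D:
    P=D[n].reshape(-1,3); L=np.c_[(P[:,:2]-s[:2])@T2(s),P[:,2]]
    m=(L[:,2]>112)&(L[:,2]<130)&(np.abs(L[:,1])<45)&(L[:,0]<0)&(L[:,0]>-110)
    r=cv2.minAreaRect(L[m][:,:2].astype(np.float32)); print(n,"light top",m.sum(),r, L[m].mean(0))
    m=(L[:,2]>65)&(L[:,1]>50)&(L[:,1]<110)&(np.abs(L[:,0]-18)<75)&(L[:,2]<170)
    q=np.polyfit(L[m][:,2],L[m][:,1],1); print("diff",m.sum(),"theta",np.pi/2+np.arctan(q[0]),np.percentile(L[m],[2,98],axis=0).round(), "y at z52",np.polyval(q,52))
E
```

```text
top [ 5.47591415e+02 -1.06328843e+02 -1.99740062e-01] 2.7643360779052397
side [ 5.47553892e+02 -1.01622253e+02 -2.10993990e-01] 5.8973666869199945
both [ 5.47261214e+02 -1.06021043e+02 -2.00900850e-01] 3.9588145932691683
top light top 259 ((-49.640098571777344, 0.4756736755371094), (60.30101776123047, 35.792301177978516), 89.91519165039062) [-49.6030302    1.1729666  120.28229514]
diff 675 theta 2.0102186304938203 [[-54.  62.  66.]
 [ 90. 105. 149.]] y at z52 56.33220425585546
side light top 129 ((-51.87285614013672, 0.8600234985351562), (35.84281539916992, 62.310325622558594), 3.0558745861053467) [-50.25084066  -1.95715196 117.98428317]
diff 870 theta 1.9807562691443397 [[-53.  65.  66.]
 [ 90. 104. 146.]] y at z52 60.89541370335287
```

```bash
cat > plan.py <<'E'
from h import *
from scipy.spatial.transform import Rotation as Ro
s=np.array([547.4,-105.5,-.2])
Rt=Ro.from_euler("z",s[2]).as_matrix()
def w(t): return Rt@np.array(t,float)+[s[0],s[1],0]
def tr(p): return Rt.T@(np.array(p)-[s[0],s[1],0])
G=Rt@np.diag([1.,-1,-1])   # tool x along tray x, pointing down
def rows(pos,rot,goals,step=35,c=1):
    """goals: tray-frame TCP points; rotation towards G on the way"""
    pos=np.array(pos);rot=np.array(rot)
    for g in goals:
        g=w(g); v=Ro.from_matrix(rot.T@G).as_rotvec()
        n=max(1,int(np.ceil(max(np.linalg.norm(g-pos)/step,np.abs(v).max()/.12))))
        p0=pos.copy()
        for i in range(n):
            d=np.round(rot.T@(p0+(g-p0)*(i+1)/n-pos),1)
            vv=np.round(Ro.from_matrix(rot.T@G).as_rotvec()/(n-i),3)
            pos=pos+rot@d; rot=rot@Ro.from_rotvec(vv).as_matrix()
            print([*d.tolist(),*vv.tolist(),c],tr(pos).round(1))
E
python3 - <<'E'
from plan import *
o=get_obs(); rows(o["ee_pos"],o["tool_rot"],[(-108,0,226)],38)
E
```

```text
[-28.7, 23.5, 0.0, -0.0, -0.0, 0.077, 1] [-470.4  559.8  226.7]
[-26.7, 25.6, 0.1, -0.0, -0.0, 0.077, 1] [-450.2  528.7  226.6]
[-24.8, 27.6, -0.0, -0.0, 0.0, 0.077, 1] [-430.1  497.6  226.6]
[-22.5, 29.4, 0.0, -0.0, 0.0, 0.077, 1] [-410.   466.5  226.6]
[-20.2, 31.1, 0.1, -0.0, 0.0, 0.077, 1] [-389.8  435.4  226.4]
[-17.7, 32.5, -0.0, -0.0, 0.0, 0.077, 1] [-369.7  404.3  226.4]
[-15.2, 33.8, 0.0, -0.0, 0.0, 0.077, 1] [-349.6  373.2  226.4]
[-12.6, 34.8, 0.1, -0.0, 0.0, 0.077, 1] [-329.5  342.1  226.3]
[-9.8, 35.7, -0.0, -0.0, 0.0, 0.077, 1] [-309.4  311.   226.3]
[-7.0, 36.4, 0.0, -0.0, 0.0, 0.077, 1] [-289.2  279.9  226.3]
[-4.3, 36.8, 0.1, -0.0, 0.0, 0.077, 1] [-269.1  248.8  226.2]
[-1.4, 37.0, -0.0, -0.0, 0.0, 0.076, 1] [-249.   217.7  226.2]
[1.5, 37.1, 0.0, -0.0, 0.0, 0.077, 1] [-228.8  186.6  226.2]
[4.2, 36.8, 0.1, -0.0, 0.0, 0.076, 1] [-208.7  155.5  226.1]
[7.1, 36.3, -0.0, -0.0, 0.0, 0.077, 1] [-188.5  124.4  226.1]
[9.8, 35.8, 0.0, -0.0, 0.0, 0.076, 1] [-168.4   93.2  226.1]
[12.5, 34.8, 0.1, -0.0, 0.0, 0.077, 1] [-148.3   62.2  226. ]
[15.2, 33.8, -0.0, -0.0, 0.0, 0.076, 1] [-128.1   31.1  226. ]
[17.7, 32.6, 0.0, -0.0, 0.0, 0.077, 1] [-108.   -0.  226.]
```

>>> send_rows --pt "-29 23.5 0 0 0 0.077 1" --pt "-27 25.5 0 0 0 0.077 1" --pt "-25 27.5 0 0 0 0.077 1" --pt "-22.5 29.5 0 0 0 0.077 1" --pt "-20 31 0 0 0 0.077 1"

```text
time: 1.42
ee_pos: [251.6, 396.6, 226.5]
tool_rot: [[0.644, 0.765, 0.0], [0.765, -0.644, 0.0], [0.0, 0.0, -1.0]]
force: [0.5, -0.5, 0.7]
width: 64.0
```

>>> send_rows --pt "-17.5 32.5 0 0 0 0.077 1" --pt "-15 34 0 0 0 0.077 1" --pt "-12.5 35 0 0 0 0.077 1" --pt "-10 35.5 0 0 0 0.077 1" --pt "-7 36.5 0 0 0 0.077 1"

```text
time: 1.83
ee_pos: [319.8, 224.3, 226.9]
tool_rot: [[0.884, 0.467, 0.001], [0.467, -0.884, 0.0], [0.001, 0.0, -1.0]]
force: [0.7, -0.7, -0.3]
width: 30.6
```

>>> send_rows --pt "-4 37 0 0 0 0.077 1" --pt "-1.5 37 0 0 0 0.077 1" --pt "1.5 37 0 0 0 0.077 1" --pt "4 37 0 0 0 0.077 1" --pt "7 36.5 0 0 0 0.077 1"

```text
time: 2.25
ee_pos: [387.6, 51.1, 227.1]
tool_rot: [[0.995, 0.1, 0.001], [0.1, -0.995, 0.0], [0.001, 0.0, -1.0]]
force: [0.2, 0.3, -0.3]
width: 0.9
```

>>> send_rows --pt "10 36 0 0 0 0.077 1" --pt "12.5 35 0 0 0 0.077 1" --pt "15 34 0 0 0 0.077 1" --pt "17.5 32.5 0 0 0 0.077 1" --pt "0 0 0 0 0 0 1"

```text
time: 2.67
ee_pos: [442.0, -91.0, 226.5]
tool_rot: [[0.977, -0.212, 0.0], [-0.212, -0.977, -0.002], [0.001, 0.002, -1.0]]
force: [-0.0, 0.4, 0.2]
width: 0.5
```

Run:
```python
from plan import *
from fit import fit
o=get_obs(); print(o["time"],tr(o["ee_pos"]),o["width"],o["q"].round(2),o["force"],Ro.from_matrix(o["tool_rot"].T@G).as_rotvec().round(3))
p=read_camera("wrist"); 
T=np.eye(4);T[:3,:3]=o["tool_rot"];T[:3,3]=o["ee_pos"]; p["extrinsics"]=T@np.array(p["hand_eye"])
print(np.round(p["hand_eye"],2).tolist())
W=cloud(p)[p["z_map"]>0]; L=(W-[s[0],s[1],0])@Rt; print(L.min(0),L.max(0)); print(fit(W))
m=(L[:,2]>112)&(L[:,2]<130)&(np.abs(L[:,1])<45)&(L[:,0]>-90)&(L[:,0]<0); print(m.sum(), m.sum()>9 and cv2.minAreaRect(L[m][:,:2].astype(np.float32)))
cv2.imwrite("pics/3.png",p["color"])
rows(o["ee_pos"],o["tool_rot"],[(-108,0,106)])
```

```text
2.6667 [-106.16346509   -6.68121445  226.54164477] 0.5159244021391478 [-0.31 -0.28  1.88 -0.    1.54 -0.1 ] [-0.01468388  0.44257199  0.22673345] [ 0.002 -0.001 -0.013]
[[1.0, 0.0, -0.0, 1.32], [-0.0, 0.95, 0.3, -83.91], [0.0, -0.3, 0.95, -157.72], [0.0, 0.0, 0.0, 1.0]]
[-479.22373641 -377.48952471   -4.1152505 ] [264.49037317 175.92326262 333.05721592]
(array([ 5.49855407e+02, -1.01832139e+02, -1.98513774e-01]), np.float64(2.3599826831704958))
2773 ((-48.83026123046875, 4.177793502807617), (37.73219680786133, 60.55567932128906), 0.37137335538864136)
[-0.5, -1.7, 30.1, 0.001, -0.0, -0.003, 1] [-106.6   -5.   196.4]
[-0.5, -1.7, 30.2, 0.0, -0.0, -0.003, 1] [-107.1   -3.4  166.2]
[-0.5, -1.7, 30.1, 0.001, -0.0, -0.004, 1] [-107.5   -1.7  136.1]
[-0.5, -1.7, 30.1, 0.0, -0.001, -0.003, 1] [-108.   -0.  106.]
```

View pics/3.png

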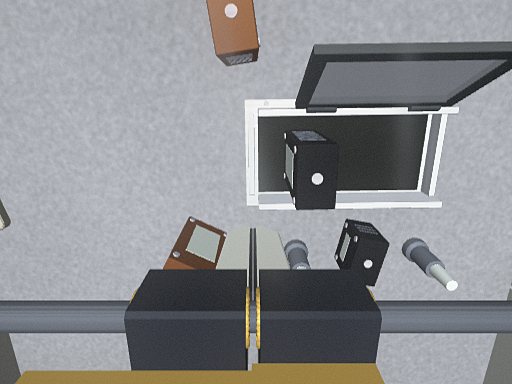

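The wrist view shows the light at (310,170) with its window facing the robot, and the diffuser hinged on the +y side. The wrist fit is within 4 mm of the earlier one, so I use a blend of the two. Now I go down behind the light and push.

```bash
sed -i 's/^s=.*/s=np.array([549,-103,-.2])/' plan.py
python3 - <<'E'
from plan import *
o=get_obs(); rows(o["ee_pos"],o["tool_rot"],[(-110,1,106)],40)
E
```

```text
[-0.4, -2.1, 30.1, 0.0, 0.0, -0.002, 1] [-108.9   -5.1  196.3]
[-0.4, -2.0, 30.1, 0.0, 0.0, -0.003, 1] [-109.3   -3.1  166.2]
[-0.3, -2.1, 30.1, 0.0, 0.0, -0.002, 1] [-109.6   -1.   136.1]
[-0.4, -2.0, 30.1, 0.0, 0.0, -0.003, 1] [-110.    1.  106.]
```

>>> send_rows --pt "-0.5 -2 30 0 0 -0.003 1" --pt "-0.5 -2 30 0 0 -0.003 1" --pt "0 -2 30 0 0 -0.003 1" --pt "0 -2 30 0 0 -0.003 1" --pt "0 0 0 0 0 0 1"

```text
time: 3.13
ee_pos: [437.1, -75.2, 100.7]
tool_rot: [[0.982, -0.189, -0.009], [-0.189, -0.982, 0.003], [-0.01, -0.001, -1.0]]
force: [-1.2, 0.1, 0.4]
width: 0.5
```

>>> send_rows --pt "8 0 0 0 0 0 1" --pt "8 0 0 0 0 0 1" --pt "6 0 0 0 0 0 1" --pt "6 0 0 0 0 0 1" --pt "6 0 0 0 0 0 1"

```text
time: 3.55
ee_pos: [476.8, -84.6, 108.4]
tool_rot: [[0.982, -0.191, 0.003], [-0.191, -0.982, -0.001], [0.003, 0.0, -1.0]]
force: [-0.5, 0.4, 0.6]
width: 0.5
```

Run:
```python
from plan import *
o=get_obs(); print(o["time"],tr(o["ee_pos"]),o["force"])
p=read_camera("side"); L=(cloud(p).reshape(-1,3)-[s[0],s[1],0])@Rt
u,v=proj(p,w((-30,0,70)))[0]; 
cv2.imwrite("pics/4.png",cv2.resize(p["color"][int(v)-60:int(v)+60,int(u)-80:int(u)+80],None,fx=5,fy=5))
```

```text
3.55 [-74.4077121    3.7402106  108.39626205] [-0.53218992  0.38121806  0.63827593]
```

View pics/4.png

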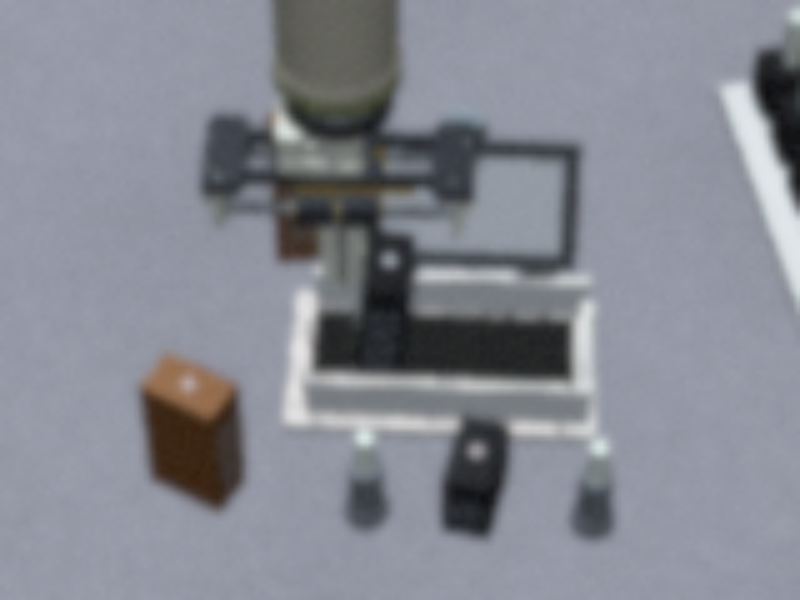

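The fingers are just about to touch the light's window face, at (365,270) in the crop. I continue the push.

>>> send_rows --pt "7 0 0 0 0 0 1" --pt "7 0 0 0 0 0 1" --pt "7 0 0 0 0 0 1" --pt "7 0 0 0 0 0 1" --pt "7 0 0 0 0 0 1"

```text
time: 4.02
ee_pos: [510.0, -90.9, 106.5]
tool_rot: [[0.982, -0.191, -0.0], [-0.191, -0.982, 0.0], [-0.0, -0.0, -1.0]]
force: [0.3, -0.1, 0.2]
width: 0.5
```

```bash
cat > look.py <<'E'
from plan import *
import sys
o=get_obs(); print(o["time"],tr(o["ee_pos"]).round(1),o["force"].round(1),Ro.from_matrix(o["tool_rot"].T@G).as_rotvec().round(3))
p=read_camera("side"); L=((cloud(p)-[s[0],s[1],0])@Rt).reshape(-1,3)
for d in cut_out("light",p)[:4]:
    m=(d["pixels"]&(p["z_map"]>0)).ravel()
    if m.sum()>20: print("light",round(d["p"],2),np.percentile(L[m],[3,50,97],axis=0).round().tolist(),p["color"].reshape(-1,3)[m].mean(0).round())
m=(np.abs(L[:,0]-18)<75)&(L[:,1]>-70)&(L[:,1]<115)&(L[:,2]>65)&(L[:,2]<160); print("high",m.sum(),np.percentile(L[m],[2,98],axis=0).round().tolist())
u,v=proj(p,w((0,0,50)))[0]
cv2.imwrite(f"pics/{sys.argv[1]}.png",cv2.resize(p["color"][int(v)-60:int(v)+60,int(u)-80:int(u)+80],None,fx=5,fy=5))
E
python3 look.py 5
```

```text
4.0167 [-40.7   4.1 106.5] [ 0.3 -0.1  0.2] [-0.     0.     0.008]
light 0.72 [[-55.0, -35.0, 34.0], [-17.0, -23.0, 91.0], [17.0, 21.0, 120.0]] [66. 63. 60.]
light 0.46 [[-135.0, 96.0, -0.0], [-117.0, 104.0, 33.0], [-102.0, 161.0, 111.0]] [72. 75. 86.]
high 746 [[-49.0, -33.0, 66.0], [91.0, 95.0, 150.0]]
```

>>> send_rows --pt "5 0 0 0 0 0 1" --pt "0 0 0 0 0 0 1" --pt "0 0 0 0 0 0 1" --pt "0 0 0 0 0 0 1" --pt "0 0 0 0 0 0 1"

```text
time: 4.53
ee_pos: [514.0, -91.7, 106.6]
tool_rot: [[0.982, -0.191, -0.0], [-0.191, -0.982, 0.0], [-0.0, 0.0, -1.0]]
force: [-0.3, -0.7, 1.0]
width: 0.2
```

```bash
python3 look.py 5
```

```text
4.5333 [-36.6   4.2 106.6] [-0.3 -0.7  1. ] [0.    0.    0.008]
light 0.71 [[-135.0, 99.0, 3.0], [-117.0, 104.0, 32.0], [-104.0, 160.0, 110.0]] [67. 71. 82.]
light 0.68 [[-28.0, -33.0, 25.0], [23.0, -12.0, 44.0], [74.0, 26.0, 50.0]] [126. 125. 119.]
light 0.62 [[-205.0, -142.0, 11.0], [-170.0, -125.0, 79.0], [-142.0, -100.0, 112.0]] [52. 67. 88.]
high 452 [[-49.0, -9.0, 66.0], [91.0, 96.0, 154.0]]
```

View pics/5.png

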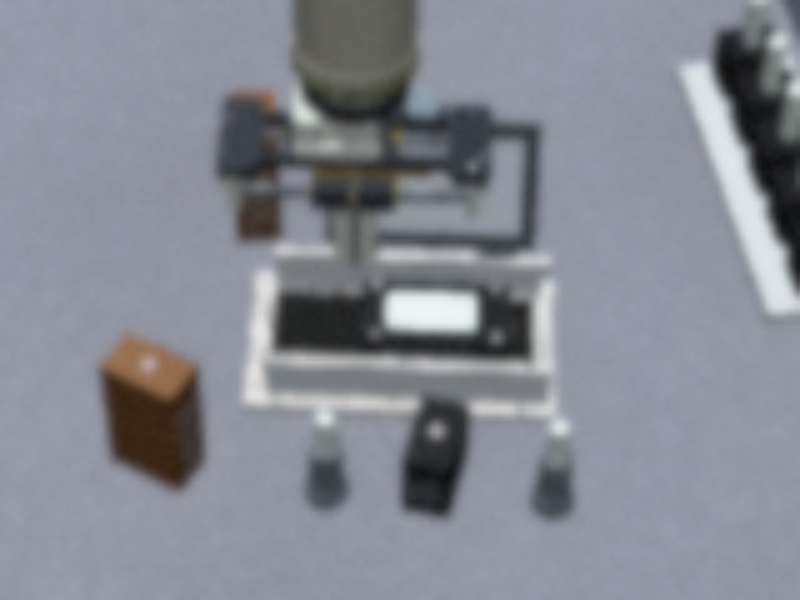

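The light lies flat with its window up, at (430,312) in the crop. Now the diffuser: I go up, over to its outer side, and down.

Run:
```python
from plan import *
o=get_obs(); rows(o["ee_pos"],o["tool_rot"],[(-36,4,236),(18,150,236),(18,150,138)],36)
print("arc")
for t in np.r_[np.arange(1.57,0,-.157),0]:
    r=80+12*(1-t/1.57); print(round(t,2),round(62.5-r*np.cos(t)+8*np.sin(t),1),round(60+r*np.sin(t)+8*np.cos(t),1))
```

```text
[0.1, 0.0, -32.3, 0.0, -0.0, 0.002, 1] [-36.4   4.1 139. ]
[0.2, 0.1, -32.4, 0.0, -0.0, 0.002, 1] [-36.2   4.  171.4]
[0.1, 0.0, -32.3, 0.0, -0.0, 0.002, 1] [-36.1   4.1 203.7]
[0.1, 0.1, -32.3, 0.0, -0.0, 0.002, 1] [-36.   4. 236.]
[10.8, -29.2, -0.0, 0.0, -0.0, 0.0, 1] [-25.2  33.2 236. ]
[10.8, -29.2, -0.0, 0.0, -0.0, 0.0, 1] [-14.4  62.4 236. ]
[10.8, -29.2, -0.0, 0.0, -0.0, 0.0, 1] [ -3.6  91.6 236. ]
[10.8, -29.2, -0.0, 0.0, -0.0, 0.0, 1] [  7.2 120.8 236. ]
[10.8, -29.2, -0.0, 0.0, -0.0, 0.0, 1] [ 18. 150. 236.]
[0.0, -0.0, 32.7, 0.0, -0.0, 0.0, 1] [ 18.  150.  203.3]
[0.0, -0.0, 32.6, 0.0, -0.0, 0.0, 1] [ 18.  150.  170.7]
[0.0, -0.1, 32.7, 0.0, -0.0, 0.0, 1] [ 18. 150. 138.]
arc
1.57 70.4 140.0
1.41 57.6 141.4
1.26 44.6 140.8
1.1 31.6 138.1
0.94 19.1 133.3
0.78 7.3 126.4
0.63 -3.4 117.7
0.47 -12.6 107.2
0.31 -20.2 95.3
0.16 -25.9 82.1
0.0 -29.5 68.0
```

>>> send_rows --pt "0 0 -33 0 0 0.002 1" --pt "0 0 -33 0 0 0.002 1" --pt "0 0 -32 0 0 0.002 1" --pt "0 0 -32 0 0 0.002 1" --pt "0 0 0 0 0 0 1"

```text
time: 5.05
ee_pos: [517.3, -92.6, 244.7]
tool_rot: [[0.98, -0.199, 0.011], [-0.199, -0.98, -0.003], [0.011, 0.001, -1.0]]
force: [1.0, -0.1, 0.5]
width: 0.3
```

>>> send_rows --pt "11 -29 0 0 0 0 1" --pt "11 -29 0 0 0 0 1" --pt "11 -29 0 0 0 0 1" --pt "11 -29 0 0 0 0 1" --pt "11 -30 0 0 0 0 1"

```text
time: 5.47
ee_pos: [597.6, 41.6, 236.6]
tool_rot: [[0.98, -0.199, 0.0], [-0.199, -0.98, -0.0], [0.0, 0.0, -1.0]]
force: [0.2, -0.3, -0.6]
width: 0.7
```

>>> send_rows --pt "0 0 0 0 0 0 1" --pt "0 0 32 0 0 0 1" --pt "0 0 32 0 0 0 1" --pt "0 0 32 0 0 0 1" --pt "0 0 0 0 0 0 1"

```text
time: 5.88
ee_pos: [592.1, 40.3, 132.7]
tool_rot: [[0.98, -0.199, -0.012], [-0.199, -0.98, 0.0], [-0.012, 0.002, -1.0]]
force: [-2.2, 0.6, -2.4]
width: 0.7
```

```bash
python3 look.py 6
```

```text
5.8833 [ 13.8 149.  132.7] [-2.2  0.6 -2.4] [0.002 0.012 0.   ]
light 0.97 [[-27.0, -34.0, 25.0], [25.0, -11.0, 44.0], [74.0, 25.0, 50.0]] [125. 123. 118.]
light 0.57 [[-205.0, -141.0, 2.0], [-171.0, -125.0, 75.0], [-142.0, -102.0, 112.0]] [53. 67. 87.]
light 0.53 [[-137.0, 98.0, 6.0], [-120.0, 106.0, 87.0], [-103.0, 159.0, 113.0]] [66. 77. 96.]
high 883 [[-54.0, 61.0, 66.0], [90.0, 100.0, 146.0]]
```

View pics/6.png

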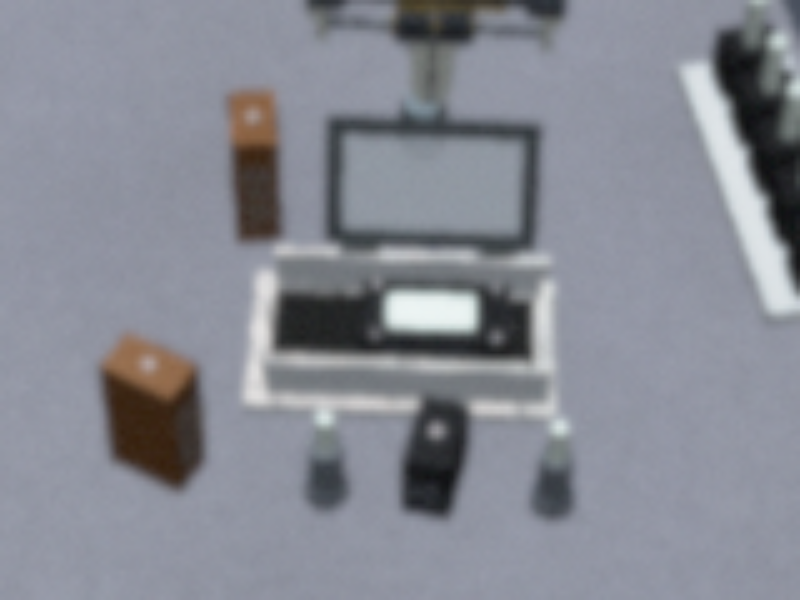

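The fingers are behind the frame at mid-length (430,80), clear above the lens. I push in -y.

>>> send_rows --pt "0 12 0 0 0 0 1" --pt "0 12 0 0 0 0 1" --pt "0 10 0 0 0 0 1" --pt "0 8 0 0 0 0 1" --pt "0 8 0 0 0 0 1"

```text
time: 6.4
ee_pos: [587.9, -9.7, 142.4]
tool_rot: [[0.98, -0.199, 0.003], [-0.199, -0.98, 0.0], [0.003, -0.001, -1.0]]
force: [0.8, 2.9, 0.8]
width: 0.9
```

>>> send_rows --pt "0 8 0 0 0 0 1" --pt "0 8 0 0 0 0 1" --pt "0 8 0 0 0 0 1" --pt "0 6 0 0 0 0 1" --pt "0 0 0 0 0 0 1"

```text
time: 6.82
ee_pos: [580.7, -39.4, 140.4]
tool_rot: [[0.98, -0.2, -0.001], [-0.2, -0.98, -0.001], [-0.001, 0.001, -1.0]]
force: [0.2, 0.1, -0.2]
width: 0.4
```

```bash
python3 look.py 7
```

```text
6.8167 [ 18.4  68.7 140.4] [ 0.2  0.1 -0.2] [ 0.001  0.001 -0.001]
light 0.94 [[-27.0, -33.0, 26.0], [24.0, -10.0, 44.0], [74.0, 28.0, 50.0]] [124. 123. 118.]
light 0.7 [[-137.0, 99.0, 7.0], [-121.0, 105.0, 83.0], [-103.0, 153.0, 112.0]] [64. 76. 95.]
light 0.65 [[-205.0, -142.0, -1.0], [-170.0, -124.0, 74.0], [-142.0, -46.0, 111.0]] [58. 71. 91.]
high 704 [[-56.0, 47.0, 66.0], [90.0, 59.0, 157.0]]
```

>>> send_rows --pt "0 11.5 -1 0 0 0 1" --pt "0 13 0.5 0 0 0 1" --pt "0 13 2.5 0 0 0 1" --pt "0 12.5 5 0 0 0 1" --pt "0 12 7 0 0 0 1"

```text
time: 7.33
ee_pos: [568.8, -100.4, 126.7]
tool_rot: [[0.98, -0.199, 0.001], [-0.199, -0.98, -0.0], [0.001, 0.0, -1.0]]
force: [0.3, 0.6, -0.3]
width: 0.4
```

>>> send_rows --pt "0 10.5 8.5 0 0 0 1" --pt "0 9.5 10.5 0 0 0 1" --pt "0 7.5 12 0 0 0 1" --pt "0 3 6.5 0 0 0 1" --pt "0 2.5 6.5 0 0 0 1"

```text
time: 7.75
ee_pos: [561.4, -131.5, 80.9]
tool_rot: [[0.98, -0.199, -0.002], [-0.199, -0.98, 0.0], [-0.002, -0.0, -1.0]]
force: [-0.6, 0.3, 1.3]
width: 0.4
```

>>> send_rows --pt "0 2 5 0 0 0 1" --pt "0 1 4 0 0 0 1" --pt "0 1 3 0 0 0 1" --pt "0 0 2 0 0 0 1" --pt "0 0 0 0 0 0 1"

```text
time: 8.17
ee_pos: [561.4, -134.6, 68.3]
tool_rot: [[0.98, -0.198, -0.0], [-0.198, -0.98, 0.0], [-0.0, -0.0, -1.0]]
force: [0.4, 0.0, -1.0]
width: 0.5
```

```bash
python3 look.py 7
```

```text
8.1667 [ 18.5 -28.5  68.3] [ 0.4  0.  -1. ] [-0.  0.  0.]
light 0.95 [[-205.0, -143.0, -1.0], [-171.0, -125.0, 72.0], [-142.0, -92.0, 111.0]] [58. 72. 92.]
light 0.6 [[-138.0, 98.0, 6.0], [-121.0, 105.0, 86.0], [-103.0, 159.0, 112.0]] [68. 80. 99.]
high 181 [[-49.0, -67.0, 66.0], [85.0, -3.0, 160.0]]
```

View pics/7.png

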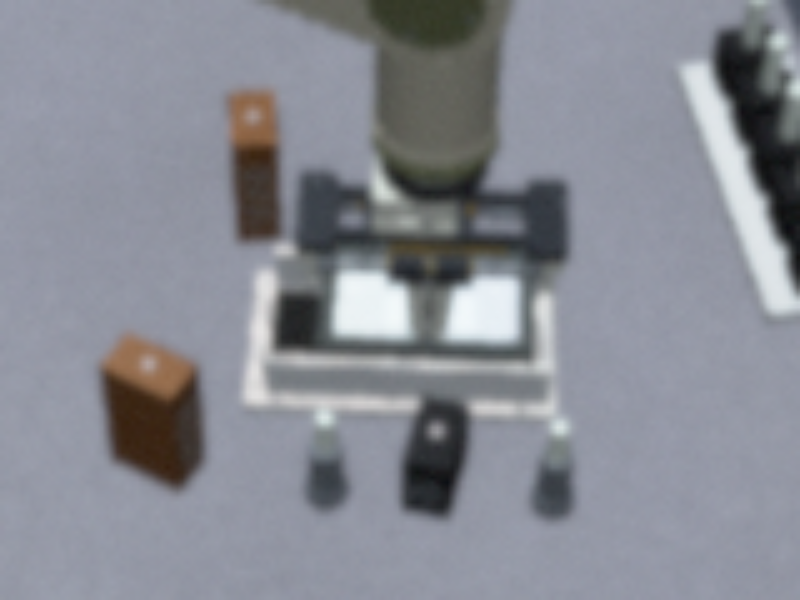

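The frame is nearly level over the light, at (425,310). I press down until there is firm resistance, to be sure it is fully closed.

>>> send_rows --pt "0 0 1.5 0 0 0 1" --pt "0 0 1.5 0 0 0 1" --pt "0 0 0 0 0 0 1" --pt "0 0 0 0 0 0 1"

```text
time: 8.6
ee_pos: [561.9, -134.9, 66.3]
tool_rot: [[0.98, -0.199, 0.001], [-0.199, -0.98, -0.0], [0.001, -0.0, -1.0]]
force: [-2.1, 2.7, 4.7]
width: 0.5
```

>>> send_rows --pt "0 0 1.5 0 0 0 1" --pt "0 0 1.5 0 0 0 1" --pt "0 0 0 0 0 0 1" --pt "0 0 0 0 0 0 1"

```text
time: 8.93
ee_pos: [562.1, -134.9, 66.0]
tool_rot: [[0.98, -0.198, 0.001], [-0.198, -0.98, -0.0], [0.001, 0.0, -1.0]]
force: [-13.4, 6.3, 27.4]
width: 0.6
```

That is a firm stop at 27 N with no further travel. I lift straight up and check.

>>> send_rows --pt "0 0 -10 0 0 0 1" --pt "0 0 -30 0 0 0 1" --pt "0 0 -35 0 0 0 1" --pt "0 0 -35 0 0 0 1" --pt "0 0 -35 0 0 0 1"

```text
time: 9.35
ee_pos: [561.2, -135.2, 209.0]
tool_rot: [[0.98, -0.199, -0.0], [-0.199, -0.98, -0.0], [-0.0, 0.0, -1.0]]
force: [0.1, 0.2, 0.6]
width: 0.5
```

>>> send_rows --pt "-20 -35 0 0 0 0 1" --pt "-20 -35 0 0 0 0 1" --pt "-20 -35 0 0 0 0 1" --pt "-20 -35 0 0 0 0 1" --pt "-20 -35 0 0 0 0 1"

```text
time: 9.77
ee_pos: [497.6, 57.5, 207.8]
tool_rot: [[0.98, -0.2, 0.001], [-0.2, -0.98, -0.0], [0.001, 0.0, -1.0]]
force: [0.7, 0.2, 0.1]
width: 0.2
```

>>> send_rows --pt "0 -30 0 0 0 0 1" --pt "0 -30 0 0 0 0 1" --pt "0 0 0 0 0 0 1" --pt "0 0 0 0 0 0 1" --pt "0 0 0 0 0 0 1"

```text
time: 10.18
ee_pos: [510.2, 114.7, 207.5]
tool_rot: [[0.98, -0.198, -0.0], [-0.198, -0.98, -0.001], [0.0, 0.001, -1.0]]
force: [-0.3, -0.3, 0.1]
width: 0.7
```

```bash
python3 look.py 8
python3 - <<'E'
from plan import *
for n in("side","top"):
    p=read_camera(n); L=((cloud(p)-[s[0],s[1],0])@Rt).reshape(-1,3)
    m=(np.abs(L[:,0]-18)<70)&(np.abs(L[:,1])<44)&(L[:,2]>40)&(L[:,2]<90)
    A=np.c_[L[m][:,:2],np.ones(m.sum())]; k=np.linalg.lstsq(A,L[m][:,2],rcond=None)[0]; print(n,m.sum(),"slopes",k.round(3),"z y=-45",k@[18,-45,1],"z y=45",k@[18,45,1])
E
```

```text
10.1833 [-81.3 205.6 207.5] [-0.3 -0.3  0.1] [ 0.001 -0.     0.   ]
light 0.97 [[-205.0, -143.0, 5.0], [-171.0, -126.0, 76.0], [-142.0, -100.0, 112.0]] [52. 66. 87.]
light 0.74 [[-146.0, -390.0, 10.0], [-107.0, -379.0, 22.0], [-66.0, -366.0, 27.0]] [53. 49. 47.]
light 0.59 [[-136.0, 98.0, 3.0], [-120.0, 105.0, 81.0], [-104.0, 152.0, 114.0]] [63. 75. 94.]
high 3 [[58.0, -19.0, 65.0], [90.0, 35.0, 66.0]]
side 690 slopes [-3.0000e-03 -0.0000e+00  5.6866e+01] z y=-45 56.81804287024597 z y=45 56.79788537991882
top 1306 slopes [-2.000e-03 -1.000e-03  5.868e+01] z y=-45 58.66880459755208 z y=45 58.6184060686179
```

View pics/8.png

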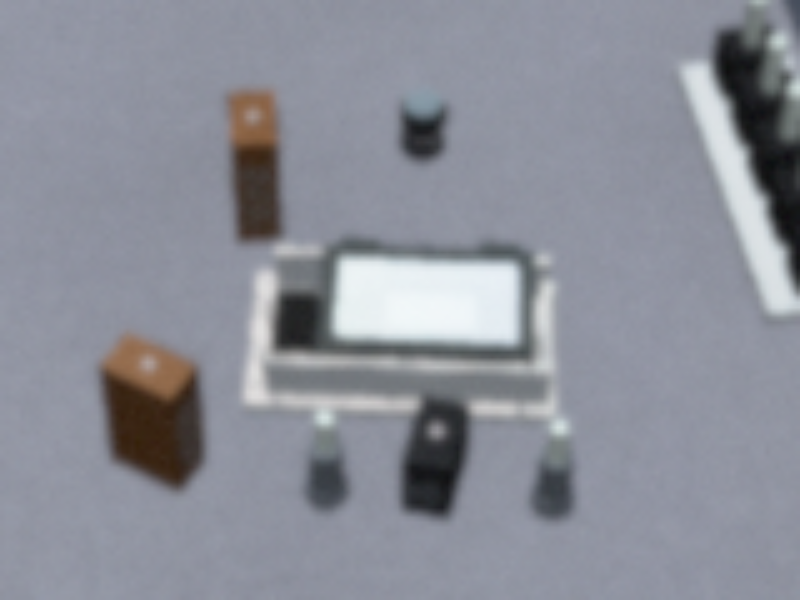

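The diffuser is level over the light, with zero slope and its top at 57–59 mm. The light's window shows through the sheet at (430,310), and the bystanders are in place.

```bash
python3 -c "
from workcell import sign_off; print(sign_off())"
```

```text
the job is handed in; nothing more can be done
None
```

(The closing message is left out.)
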